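Push a clipboard out over the end of the bench riser

TASK

A clipboard lies flat on the low riser shelf on the bench, its clip towards the riser's left-hand end (the robot's left). With the fingertips, gently push it along the riser until its clip end sticks out about 60 mm past that end, square to the edge, so that the next person can pick it up by the clip. Only push it flat on the shelf, never grip, lift or tip it; leave the other things as they are and finish clear of it.

Things in the scene. Friction and masses are not known exactly. Their poses are not given: they have to be found in the camera images.
- riser: low fixed shelf standing on the bench: plywood deck 360 mm (its x) by 440 mm (its y) on a slotted-angle steel frame, deck top 100 mm above the bench, flat, without lips. Origin on the bench under the deck's centre, z up; its y axis points to the end over which the clipboard goes (roughly the robot's left). It stands elsewhere and turned a little each time.
- riser_edge (a point): middle of the upper edge of that end of the riser, at the height of the deck top; y points straight out past the edge (square to it), x along the edge, z up.
- clipboard: loose A5 hardboard clipboard, dark brown with a white form, 160 mm (its x) by 230 mm (its y) and 5 mm thick, about 0.2 kg, lying flat on the riser, turned a little. Origin at the centre of its underside; y points to the clip end, z up. A low steel clip, 110 mm wide, lies within the last 36 mm at the clip end and rises about 16 mm above the board. It slides with ordinary friction (a few newtons to push) and lies stable with up to 75 mm sticking out.
- clip_end (a point): middle of the clipboard's clip end edge (the leading edge, towards the riser's end), half-way up its thickness; axes as the clipboard's.
- back_end (a point): middle of the clipboard's plain back edge, opposite the clip, half-way up its thickness (a straight upright face 160 mm long and 5 mm high); axes as the clipboard's. The deck behind it is free for at least 100 mm, over a strip 200 mm wide along the middle of the riser.
- medicine_box: flat white medicine carton with a band round one end, 42 x 115 x 24 mm, lying on the riser beside the clipboard; origin at the centre of its underside. Leave alone.
- pill_jar: small white pill jar, 42 mm across, 58 mm tall, standing on the riser on the other side of the clipboard; origin at the centre of its base. Leave alone.
- tape_roll: roll of white tape lying flat on the riser near the corner away from the clip end and from the robot, 60 mm across, 25 mm tall; origin at the centre of its underside. Leave alone.
- amber_bottle: brown glass bottle on the bench, 62 mm across, 145 mm tall; origin at the centre of its base. Leave alone.
- upright_box: white carton standing on the bench, 50 x 85 x 120 mm tall; origin at the centre of its base. Leave alone.
- sanitiser: clear bottle on the bench, 56 mm across, 160 mm tall; origin at the centre of its base. Leave alone.
- mug: white mug on the bench, 80 mm across, 92 mm tall; origin at the centre of its base. Leave alone.

How it is judged:
By the outcome, as a careful person would: the job done as asked, in the order asked, and still so for the second after the job is handed in, with the robot touching nothing.
It also fails if it takes over 40 s, if anything falls off the work surface, if the arm or the gripper's body presses on something with over 40 N, if the wrist force passes 120 N, or if a joint passes its speed limit or range.

ROBOT

A 7-joint arm with a two-finger parallel gripper is mounted at the origin on the work surface. World frame = base frame: x ahead of the robot, y to its left, z up, the work surface at z = 0. Lengths are in m, angles in rad, forces in N, time in s.
With the tool pointing down it reaches from about 0.4 to 0.9 m from the base axis. Payload 5.6 kg.
Tool frame: the origin (TCP) lies where the fingers leave the gripper's body, on its centre line; the fingertips stand 88 mm ahead of it and the grasp point (between the pads) lies 69 mm ahead of it; z points along the fingers, y is the line along which they close (so a half turn about z gives the same grasp; the last joint's range is limited). The gripper opens to 92 mm and grips with 3 to 60 N. Pads are 20 mm wide; open, the fingers measure 128 mm over their backs; the gripper's body (75 mm by 189 mm) begins 69 mm behind the grasp point.
Start: joints at [1.08, 0.468, -0.012, 1.603, 0.006, 1.071, -0.056], TCP at [0.281, -0.586, 0.303] pointing down, gripper open.
Joint ranges: [-2.53, 2.53], [-0.31, 2.02], [-1.57, 1.55], [0.28, 2.44], [-1.29, 4.43], [0.15, 1.84], [-2.92, 2.92]. Speed limits (rad/s): [2.57, 2.57, 3.14, 3.14, 3.14, 3.14, 3.14].

INTERFACE

Orientations are given as [roll, pitch, yaw] about the fixed x, y, z axes, in that order (R = Rz(yaw) Ry(pitch) Rx(roll)).
In Python, from plant import robot gives the robot as it stands.
- The arm moves only by the tool servo_tool, never from a script. Its argument "steps" is a list of rows, each an object of numbers: "dx", "dy", "dz": the shift along the tool's x, y, z scaled (see below); "twist": the turn about the tool's z scaled (see below). In form: [{"dx": .., "dy": .., "dz": .., "twist": ..}, ...]. A call has 1 to 5 rows; each row shifts and turns the commanded pose from where the row before left it, along the tool's axes as they then stand; what a row does not reach is not made up. The controller multiplies each number of a shift by 0.1 m and each number of a turn by 30 degrees. A row lasts 1/12 s, in which the tool goes at most 41.7 mm and 7.16 degrees, less where a joint would pass 70% of its speed; a pose out of reach is approached as far as the arm can. A call with a number of a shift or a turn outside -1 to 1 is refused whole. A call with a gripper value outside its range is refused whole. "grip" is the opening, from 0 (shut) to 1 (fully open), set as the call begins (left out, the last holds). The fingers move at their own pace and stop on an object; "squeeze" is the grip in N (left out, the last holds). Time passes only in rows, so rows that do not move let the fingers close. It gives the time, the measured TCP pose, the force, the opening and the grip force at its end, in the units of the state.
- robot.read_state(): the state, without advancing time (a new reading comes with each control period).
- robot.camera(name): name is "side" or "top" or "wrist"; returns (picture, depth): 420x560x3 uint8, red, green, blue; 420x560 float32, m along the optical axis (not along the pixel's ray), 0 where there is no reading.
- robot.camera_info(name): a dict with "mtx" (3x3 intrinsics, pixels), "k1" (the pictures are not rectified: a ray, as slopes to the right and down, at radius r is drawn at 1 + k1 r^2 times it, then the intrinsics apply), "position" and "orientation" of the camera in the world. Camera axes: x right, y down, z forward; pixel columns grow to the right and rows downward; lengths in m; the calibration is good to about 2 mm. A picture is of the moment at which its call begins: read the wrist's pose just before it. camera_info takes no time and is no camera call; for the wrist camera it gives the pose at the moment of the call.
- robot.hand_in(): hands the job in; it is judged then, once.
Trained networks look in the newest picture that a camera, given by its name, has taken for a name from the list of things; names that differ only in an ending like _2 or _b are one class to them, and where a whole thing is asked for, a point or a joint stands for the part that bears it (a point fixed in the world has none). Each returns a list of dicts, best first, with "conf" (0 to 1); they miss things now and then, are a little off and sometimes report something else, mostly with a low value. They report only what shows in the picture. A call takes as long as a camera call.
- robot.boxes_of(target, camera): "extent" ([left, top, right, bottom] in pixels, round what is visible of it).
The state is a dict: "clock": time; "joint_pos": joint angles; "qvel": joint speeds; "effort": joint torques, N m; "eef_pos": TCP position; "orientation": TCP orientation; "wrist_force": force on the tool from outside, world axes, zero at the start; "wrist_torque": the same for the moment, N m; "width": finger opening in m; "gripper_force": force on a finger pad.
Only numpy, scipy, OpenCV 4.12 (cv2) and the standard library are available. Lean on these libraries where they do the work, as an engineer would, in place of code of your own. Each camera call takes 0.05 s, during which the arm holds its last target. There are 200 camera calls.

## Working session

There is one attempt and no reset: what is moved stays moved. The work goes in short steps, Python scripts to look and compute and a tool call to move; the robot and the scene stay as the last step left them, time stands still between calls to the robot, and variables do not carry over. Pictures are saved under pics/ and viewed, at most 10 in all, crops included, and the job is handed in when it is done.

Besides the shell and the picture viewer there is one more tool, called after ">>>" as a command line: name --argument value ..., lists and objects as JSON in quotes. servo_tool: Moves the arm, as the interface text tells. Its arguments: {"type":"object","properties":{"steps":{"type":"array","items":{"type":"object","properties":{"dx":{"type":"number"},"dy":{"type":"number"},"dz":{"type":"number"},"twist":{"type":"number"}}}},"grip":{"type":"number"},"squeeze":{"type":"number"}},"required":["steps"]}

```bash
mkdir -p pics; cat > h.py <<'E'
import numpy as np, cv2
from plant import robot
from scipy.spatial.transform import Rotation as R
def pts(name):
    info=robot.camera_info(name); im,d=robot.camera(name)
    K=np.array(info["mtx"]);k=info["k1"]
    h,w=d.shape; u,v=np.meshgrid(np.arange(w),np.arange(h))
    a=cv2.undistortPoints(np.stack([u,v],-1).reshape(-1,1,2).astype(np.float64),K,np.array([k,0,0,0.])).reshape(h,w,2)
    P=np.dstack([a[...,0]*d,a[...,1]*d,d])
    o=np.array(info["orientation"])
    M=R.from_euler('xyz',o).as_matrix() if o.shape==(3,) else (o if o.shape==(3,3) else R.from_quat(o).as_matrix())
    W=P@M.T+np.array(info["position"]); W[d==0]=np.nan
    return im,W
E
python3 - <<'E'
from h import *
ims=[]
for c in("top","side"):
    im,W=pts(c); np.savez(c+'.npz',im=im,W=W); cv2.imwrite(f'pics/{c}0.png',im[...,::-1])
    print(c,{k:np.round(v,3).tolist() for k,v in robot.camera_info(c).items()})
    for t in("clipboard","riser","medicine_box","pill_jar","tape_roll","amber_bottle","upright_box","sanitiser","mug"):
        b=robot.boxes_of(t,c)
        print(t,[(np.round(x["extent"]).tolist(),round(x["conf"],2)) for x in b[:2]])
s=robot.read_state();print(s)
E
```

```text
top {'mtx': [[387.83, 0.0, 276.255], [0.0, 387.83, 209.218], [0.0, 0.0, 1.0]], 'k1': -0.072, 'position': [0.488, -0.004, 1.249], 'orientation': [-3.065, -0.004, -1.583]}
clipboard [([270.0, 153.0, 281.0, 167.0], 0.62), ([228.0, 186.0, 312.0, 248.0], 0.57)]
riser [([207.0, 138.0, 373.0, 284.0], 0.8)]
medicine_box [([272.0, 250.0, 311.0, 272.0], 0.7)]
pill_jar [([269.0, 158.0, 281.0, 169.0], 0.69)]
tape_roll [([326.0, 139.0, 349.0, 162.0], 0.62), ([271.0, 152.0, 282.0, 171.0], 0.15)]
amber_bottle [([116.0, 231.0, 148.0, 253.0], 0.92), ([400.0, 188.0, 442.0, 215.0], 0.32)]
upright_box [([113.0, 189.0, 153.0, 218.0], 0.8)]
sanitiser [([408.0, 227.0, 439.0, 244.0], 0.61)]
mug [([404.0, 187.0, 442.0, 216.0], 0.74)]
side {'mtx': [[384.876, 0.0, 278.885], [0.0, 384.876, 206.274], [0.0, 0.0, 1.0]], 'k1': 0.017, 'position': [0.38, 0.668, 0.855], 'orientation': [-2.382, -0.006, -2.838]}
clipboard [([253.0, 186.0, 321.0, 255.0], 0.9)]
riser [([209.0, 148.0, 360.0, 295.0], 0.65)]
medicine_box [([336.0, 188.0, 355.0, 229.0], 0.69), ([226.0, 178.0, 242.0, 205.0], 0.54)]
pill_jar [([224.0, 177.0, 24
[... 295 characters left out ...]
y([ 1.07999277,  0.46748763, -0.01159478,  1.60263643,  0.00598189,
        1.0713996 , -0.05628028]), 'qvel': array([ 2.39148364e-05, -5.92922543e-04, -1.75665450e-03,  1.28408973e-04,
       -1.22563677e-03,  1.11771017e-03,  3.59247386e-04]), 'effort': array([-7.92171268e-04, -5.20424759e+01, -1.27391142e-02, -2.44060564e+01,
       -5.66144823e-02,  1.15158636e-02,  5.38755148e-05]), 'eef_pos': array([ 0.28142196, -0.58595735,  0.30272676]), 'orientation': array([3.14148784e+00, 2.07284933e-05, 4.47738253e-01]), 'wrist_force': array([ 0.40596223, -0.34816537, -0.47289546]), 'wrist_torque': array([-0.02821007,  0.01977408, -0.02772669]), 'gripper_force': 0.0, 'width': 0.09237934603129898}
```

View pics/top0.png

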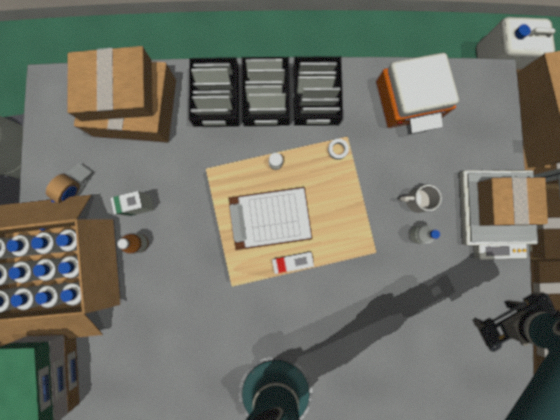

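View pics/side0.png

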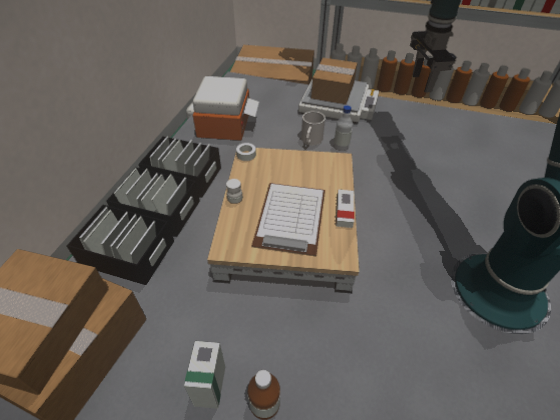

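Top view: the riser deck runs from corner (207,168) round to (375,252). The clipboard spans about (229,196) to (312,241), with its clip at the left. The carton is at (292,262), the jar at (276,160) and the tape at (338,149). The side view agrees. Next I measure the exact rectangles.

```bash
cat >> h.py <<'E'
def plane(name,uv,z):
    info=robot.camera_info(name);K=np.array(info["mtx"])
    a=cv2.undistortPoints(np.float64(uv).reshape(-1,1,2),K,np.array([info["k1"],0,0,0.])).reshape(-1,2)
    M=R.from_euler('xyz',info["orientation"]).as_matrix()
    r=np.c_[a,np.ones(len(a))]@M.T; p=np.array(info["position"])
    return (p+r*((z-p[2])/r[:,2])[:,None])[:,:2]
def biggest(m):
    n,l,s,_=cv2.connectedComponentsWithStats(m.astype(np.uint8),connectivity=4); i=1+np.argmax(s[1:,4]); return l==i
def rect(xy):
    c,wh,a=cv2.minAreaRect(np.float32(xy)*1000); b=cv2.boxPoints((c,wh,a))
    i=0 if wh[0]>=wh[1] else 1
    e=[b[1]-b[0],b[2]-b[1]]; L=max(e,key=np.linalg.norm); L=L*(1 if L[1]>0 else -1); L/=np.linalg.norm(L)
    return np.array(c)/1000,sorted(np.round(wh,1)),L   # centre, sizes mm, unit long axis (towards +y)
def measure(name,im,W,vis=None):
    hsv=cv2.cvtColor(im,cv2.COLOR_RGB2HSV)
    out={}
    z=W[...,2]; box=(W[...,0]>.3)&(W[...,0]<.9)&(abs(W[...,1])<.4)
    dm=biggest(box&(z>.08)&(z<.13)); dz=np.nanmedian(z[dm])
    out['riser']=(rect(plane(name,np.argwhere(dm)[:,::-1],.1)),dz)
    wood=(hsv[...,1]>70)&(hsv[...,2]>140)
    cm=biggest(cv2.morphologyEx((box&(z>.08)&(z<.135)&~wood&cv2.erode(cv2.morphologyEx(dm.astype(np.uint8),cv2.MORPH_CLOSE,np.ones((9,9))),np.ones((5,5))).astype(bool)).astype(np.uint8),cv2.MORPH_OPEN,np.ones((3,3))))
    out['board']=rect(plane(name,np.argwhere(cm)[:,::-1],.105))
    if vis:
        v=im[...,::-1].copy(); v[cm]=v[cm]//2+np.array([0,0,127],np.uint8); v[dm&~cm]=v[dm&~cm]//2+np.array([127,0,0],np.uint8); cv2.imwrite(vis,np.hstack([v])[100:340,140:420].repeat(2,0).repeat(2,1))
    return out
E
python3 - <<'E'
from h import *
for c in("top","side"):
    f=np.load(c+'.npz'); o=measure(c,f['im'],f['W'],f'pics/{c}m.png'); print(c,o)
    for k in('riser','board'):
        L=(o[k][0] if k=='riser' else o[k])[2]; print(k,np.degrees(np.arctan2(L[1],L[0])))
for n,b in dict(med=(292,262,.124),jar=(276,160,.158),tape=(338,149,.125)).items(): print(n,plane("top",[b[:2]],b[2]))
E
```

```text
top {'riser': ((array([ 0.57216058, -0.0506441 ]), [np.float64(361.4), np.float64(438.5)], array([-0.21481983,  0.9766537 ], dtype=float32)), np.float64(0.10098108631552005)), 'board': (array([0.54964301, 0.0107517 ]), [np.float64(156.8), np.float64(229.5)], array([-0.1303147,  0.9914727], dtype=float32))}
riser 102.40495
board 97.48778
side {'riser': ((array([ 0.57455206, -0.05537839]), [np.float64(360.0), np.float64(472.2)], array([-0.21378887,  0.97687984], dtype=float32)), np.float64(0.1014192834686316)), 'board': (array([0.5495174 , 0.01164137]), [np.float64(160.7), np.float64(234.5)], array([-0.12833245,  0.9917312 ], dtype=float32))}
riser 102.344475
board 97.37324
med [[ 0.42044029 -0.05313172]]
jar [[ 0.71177705 -0.01032207]]
tape [[ 0.74978505 -0.19402099]]
```

View pics/topm.png

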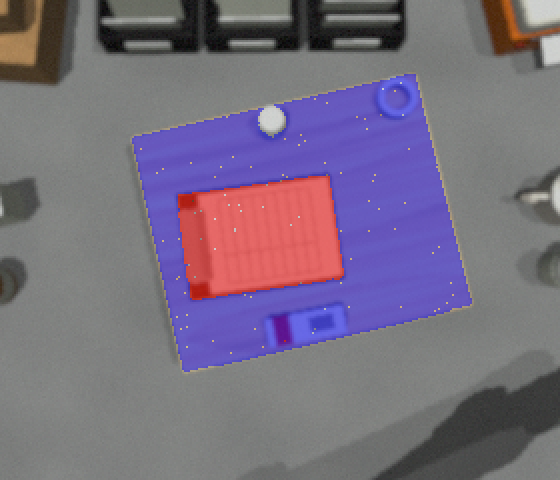

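Both cameras agree on the sizes and heights. The board must go about 100 mm along the riser axis (102.4°) and turn +5°. I'll move in behind it with the tool square to the riser.

>>> servo_tool --steps '[{"dx":0.305,"dy":-0.17,"twist":-0.17},{"dx":0.32,"dy":-0.14,"twist":-0.17},{"dx":0.33,"dy":-0.115,"twist":-0.17},{"dx":0.34,"dy":-0.085,"twist":-0.17},{"dx":0.345,"dy":-0.055,"twist":-0.17}]' --grip 1

```text
$.steps[0]: bad value
```

>>> servo_tool --steps '[{"dx":0.305,"dy":-0.17,"dz":0,"twist":-0.17},{"dx":0.32,"dy":-0.14,"dz":0,"twist":-0.17},{"dx":0.33,"dy":-0.115,"dz":0,"twist":-0.17},{"dx":0.34,"dy":-0.085,"dz":0,"twist":-0.17},{"dx":0.345,"dy":-0.055,"dz":0,"twist":-0.17}]' --grip 1

```text
clock: 1.42
eef_pos: [0.3827, -0.4416, 0.3029]
orientation: [3.141, 0.0, 0.897]
wrist_force: [0.7, -0.1, 0.0]
width: 0.0919
gripper_force: 0.0
```

>>> servo_tool --steps '[{"dx":0.348,"dy":-0.022,"dz":0,"twist":-0.17},{"dx":0.35,"dy":0.01,"dz":0,"twist":-0.17},{"dx":0.347,"dy":0.04,"dz":0,"twist":-0.17},{"dx":0.34,"dy":0.07,"dz":0,"twist":-0.17},{"dx":0.335,"dy":0.1,"dz":0,"twist":-0.17}]'

```text
clock: 1.83
eef_pos: [0.4833, -0.2991, 0.303]
orientation: [3.141, 0.0, 1.342]
wrist_force: [0.1, -0.1, -0.1]
width: 0.092
gripper_force: 0.0
```

>>> servo_tool --steps '[{"dx":0.325,"dy":0.13,"dz":0,"twist":-0.17},{"dx":0.31,"dy":0.158,"dz":0,"twist":-0.17},{"dx":0.296,"dy":0.185,"dz":0,"twist":-0.17},{"dx":0.278,"dy":0.21,"dz":0,"twist":-0.17},{"dx":0.26,"dy":0.235,"dz":0,"twist":-0.17}]'

```text
clock: 2.25
eef_pos: [0.5839, -0.1564, 0.3029]
orientation: [3.141, 0.0, 1.787]
wrist_force: [0.1, -0.4, -0.9]
width: 0.0922
gripper_force: 0.0
```

>>> servo_tool --steps '[{"dx":0,"dy":0,"dz":0,"twist":0},{"dx":0,"dy":0,"dz":0,"twist":0}]'

```text
clock: 2.42
eef_pos: [0.584, -0.1552, 0.3026]
orientation: [3.141, -0.001, 1.787]
wrist_force: [-0.5, -1.0, 0.3]
width: 0.0914
gripper_force: 0.0
```

>>> servo_tool --steps '[{"dx":0,"dy":0,"dz":0.3,"twist":0},{"dx":0,"dy":0,"dz":0.3,"twist":0},{"dx":0,"dy":0,"dz":0.25,"twist":0},{"dx":0,"dy":0,"dz":0.12,"twist":0},{"dx":0,"dy":0,"dz":0.08,"twist":0}]'

```text
clock: 2.83
eef_pos: [0.5819, -0.1591, 0.196]
orientation: [-3.139, -0.0, 1.781]
wrist_force: [0.1, 0.2, 0.9]
width: 0.0918
gripper_force: 0.0
```

>>> servo_tool --steps '[{"dx":0,"dy":0,"dz":0.03,"twist":0},{"dx":0,"dy":0,"dz":0.02,"twist":0},{"dx":0,"dy":0,"dz":0.01,"twist":0},{"dx":0,"dy":0,"dz":0,"twist":0}]'

```text
clock: 3.17
eef_pos: [0.5836, -0.1579, 0.1927]
orientation: [3.14, 0.001, 1.783]
wrist_force: [0.3, 0.4, 0.4]
width: 0.0916
gripper_force: 0.0
```

```bash
python3 - <<'E'
from h import *
s=robot.read_state();print(s['eef_pos'],s['orientation'],s['wrist_force'])
im,_=pts("side");im2,_=pts("wrist")
a=cv2.resize(im[120:300,180:380,::-1],(600,540),interpolation=cv2.INTER_CUBIC)
cv2.imwrite('pics/d1.png',a)
E
```

```text
[ 0.58363309 -0.15793854  0.19273556] [3.14004615e+00 1.00964512e-03 1.78256232e+00] [0.349348   0.42625961 0.35272749]
```

View pics/d1.png

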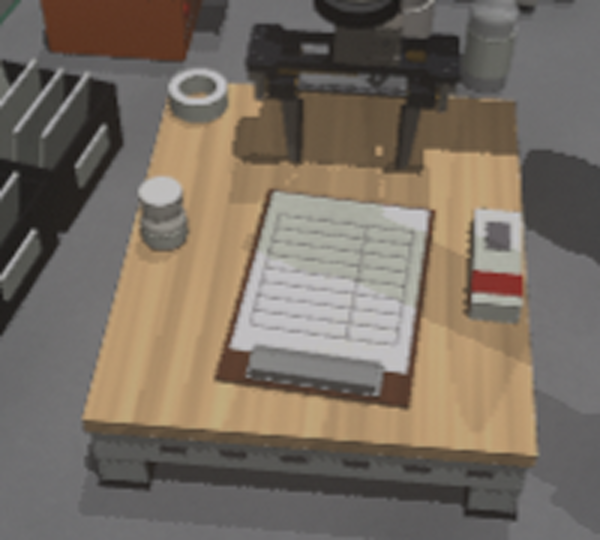

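The fingers stand behind the back edge, at (292,160) and (410,165) in the crop, and are centred on it. The edge spans x 270 to 433. The tips are still about 4–5 mm above the deck, so I go a little lower.

>>> servo_tool --steps '[{"dx":0,"dy":0,"dz":0.01,"twist":0},{"dx":0,"dy":0,"dz":0.01,"twist":0},{"dx":0,"dy":0,"dz":0,"twist":0},{"dx":0,"dy":0,"dz":0,"twist":0}]'

```text
clock: 3.6
eef_pos: [0.5831, -0.1577, 0.1897]
orientation: [-3.141, 0.0, 1.783]
wrist_force: [-0.4, -0.5, 1.2]
width: 0.0921
gripper_force: 0.0
```

>>> servo_tool --steps '[{"dx":0.06,"dy":0,"dz":0,"twist":0},{"dx":0.08,"dy":0,"dz":0,"twist":0},{"dx":0.08,"dy":0,"dz":0,"twist":0},{"dx":0.06,"dy":0,"dz":0,"twist":0},{"dx":0.04,"dy":0,"dz":0,"twist":0}]'

```text
clock: 4.02
eef_pos: [0.5762, -0.1247, 0.1898]
orientation: [3.142, -0.0, 1.785]
wrist_force: [0.4, -0.1, 0.2]
width: 0.0919
gripper_force: 0.0
```

>>> servo_tool --steps '[{"dx":0.04,"dy":0,"dz":0,"twist":0},{"dx":0.04,"dy":0,"dz":0,"twist":0},{"dx":0.04,"dy":0,"dz":0,"twist":0},{"dx":0.04,"dy":0,"dz":0,"twist":0},{"dx":0.04,"dy":0,"dz":0,"twist":0}]'

```text
clock: 4.43
eef_pos: [0.5722, -0.107, 0.1897]
orientation: [3.141, 0.001, 1.782]
wrist_force: [0.4, -1.5, -0.3]
width: 0.0919
gripper_force: 0.6
```

>>> servo_tool --steps '[{"dx":0.04,"dy":0,"dz":0,"twist":0},{"dx":0.04,"dy":0,"dz":0,"twist":0},{"dx":0.04,"dy":0,"dz":0,"twist":0},{"dx":0.04,"dy":0,"dz":0,"twist":0},{"dx":0.04,"dy":0,"dz":0,"twist":0}]'

```text
clock: 4.85
eef_pos: [0.5679, -0.087, 0.1897]
orientation: [3.142, 0.0, 1.783]
wrist_force: [1.1, -2.1, 0.7]
width: 0.0916
gripper_force: 0.7
```

```bash
cat >> h.py <<'E'
def report(tag):
    s=robot.read_state();print(s['clock'],s['eef_pos'],s['orientation'],s['wrist_force'])
    u=np.array([-.2145,.9767]);v=np.array([.9767,.2145]);c0=np.array([.572,-.0506])
    t=s['eef_pos'][:2]-c0;print('tcp u,v',t@u,t@v)
    for c in("top","side"):
        im,W=pts(c); 
        cv2.imwrite(f'pics/{c}{tag}.png',cv2.resize(im[120:300,180:400,::-1],(660,540),interpolation=cv2.INTER_CUBIC))
        hsv=cv2.cvtColor(im,cv2.COLOR_RGB2HSV); xy=plane(c,np.stack(np.meshgrid(np.arange(560),np.arange(420)),-1).reshape(-1,2),.105).reshape(420,560,2)-c0
        U,V=xy@u,xy@v; z=W[...,2]
        m=(abs(V)<.105)&(U>-.1)&(U<.36)&(z>.085)&(z<.13)&~((hsv[...,1]>70)&(hsv[...,2]>140))
        m=biggest(cv2.morphologyEx(m.astype(np.uint8),cv2.MORPH_OPEN,np.ones((3,3))))
        C,wh,L=rect(xy[m]+c0); ce=C+.115*L-c0
        print(c,wh,'ang err deg',np.degrees(np.arctan2(u[0]*L[1]-u[1]*L[0],L@u)),'clip u past edge',np.percentile(U[m],99.7)-.22,'from centre',ce@u-.22,'centre u,v',(C-c0)@u,(C-c0)@v)
E
python3 -c "
from h import *
report('2')"
```

```text
4.85 [ 0.56790575 -0.08697922  0.18970349] [3.14152407e+00 1.36346198e-04 1.78282366e+00] [ 1.09647911 -2.1377657   0.67913594]
tcp u,v -0.034653371412904484 -0.011802202244409017
top [np.float64(158.8), np.float64(218.5)] ang err deg -1.7722563661456647 clip u past edge -0.013211261120511991 from centre -0.0064063547339233695 centre u,v 0.09865134350006102 -0.0143363487808227
side [np.float64(205.5), np.float64(312.2)] ang err deg 0.15984160060035457 clip u past edge -0.009307620633806385 from centre -0.048681584854886245 centre u,v 0.05632155916625977 -0.002308319244384766
```

View pics/side2.png

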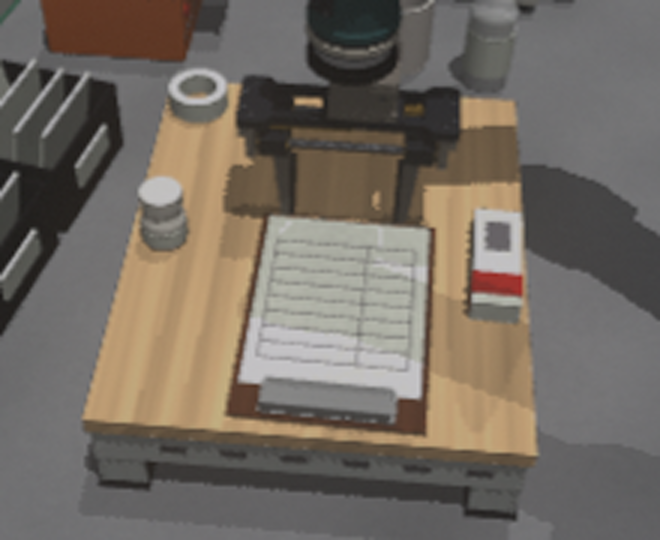

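The board is sliding flat and squaring up. The fingers are on its back edge around (285,215) and (405,220), and the clip end has almost reached the deck edge. I keep pushing.

>>> servo_tool --steps '[{"dx":0.04,"dy":0,"dz":0,"twist":0},{"dx":0.04,"dy":0,"dz":0,"twist":0},{"dx":0.04,"dy":0,"dz":0,"twist":0},{"dx":0.04,"dy":0,"dz":0,"twist":0},{"dx":0.04,"dy":0,"dz":0,"twist":0}]'

```text
clock: 5.37
eef_pos: [0.5635, -0.0674, 0.1896]
orientation: [-3.141, 0.0, 1.783]
wrist_force: [-0.7, -1.8, -0.1]
width: 0.0922
gripper_force: 0.7
```

>>> servo_tool --steps '[{"dx":0.04,"dy":0,"dz":0,"twist":0},{"dx":0.04,"dy":0,"dz":0,"twist":0},{"dx":0.04,"dy":0,"dz":0,"twist":0},{"dx":0.04,"dy":0,"dz":0,"twist":0},{"dx":0.04,"dy":0,"dz":0,"twist":0}]'

```text
clock: 5.78
eef_pos: [0.5594, -0.0478, 0.1896]
orientation: [-3.141, -0.0, 1.783]
wrist_force: [-0.0, -1.1, -0.0]
width: 0.0919
gripper_force: 0.6
```

>>> servo_tool --steps '[{"dx":0.04,"dy":0,"dz":0,"twist":0},{"dx":0.03,"dy":0,"dz":0,"twist":0},{"dx":0.02,"dy":0,"dz":0,"twist":0},{"dx":0.01,"dy":0,"dz":0,"twist":0},{"dx":0,"dy":0,"dz":0,"twist":0}]'

```text
clock: 6.2
eef_pos: [0.5573, -0.038, 0.1896]
orientation: [-3.141, -0.0, 1.783]
wrist_force: [-0.1, -1.2, 0.2]
width: 0.092
gripper_force: 0.0
```

```bash
python3 -c "
from h import *
report('3')"
```

```text
6.2 [ 0.55733622 -0.03799382  0.18964451] [-3.14148257e+00 -3.50166316e-04  1.78321158e+00] [-0.13043792 -1.16850788  0.17657421]
tcp u,v 0.015457840997522771 -0.011618085284326297
top [np.float64(160.3), np.float64(204.2)] ang err deg 0.7387025771460667 clip u past edge 0.035427273147801724 from centre 0.04983728844346072 centre u,v 0.1548495415042114 -0.01746248684844968
side [np.float64(206.7), np.float64(320.2)] ang err deg -0.3255704167917433 clip u past edge 0.037420145616852946 from centre -0.007127709912711694 centre u,v 0.09787684458343504 -0.00010776915130606694
```

View pics/top3.png

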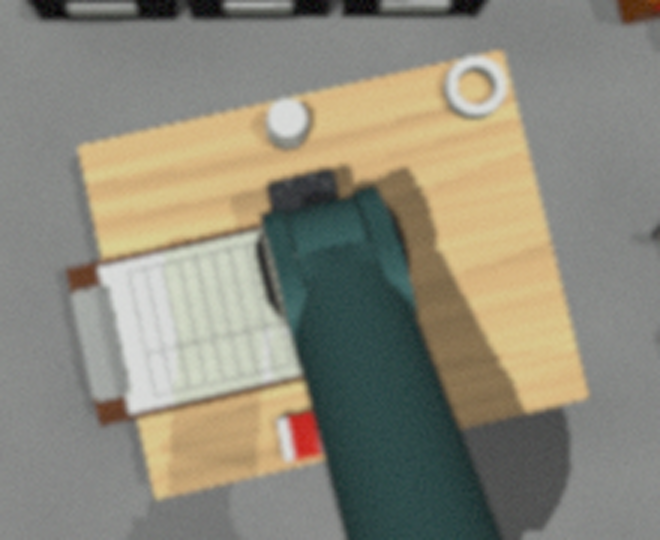

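The clip end now overhangs about 36 mm and is nearly square. I push about 22 mm more, then back off for a clear look.

>>> servo_tool --steps '[{"dx":0.03,"dy":0,"dz":0,"twist":0},{"dx":0.04,"dy":0,"dz":0,"twist":0},{"dx":0.04,"dy":0,"dz":0,"twist":0},{"dx":0.04,"dy":0,"dz":0,"twist":0},{"dx":0.03,"dy":0,"dz":0,"twist":0}]'

```text
clock: 6.72
eef_pos: [0.5535, -0.0201, 0.1897]
orientation: [-3.142, -0.0, 1.783]
wrist_force: [0.8, -0.7, -1.8]
width: 0.0923
gripper_force: 0.6
```

>>> servo_tool --steps '[{"dx":0.02,"dy":0,"dz":0,"twist":0},{"dx":0.015,"dy":0,"dz":0,"twist":0},{"dx":0.01,"dy":0,"dz":0,"twist":0},{"dx":0,"dy":0,"dz":0,"twist":0},{"dx":0,"dy":0,"dz":0,"twist":0}]'

```text
clock: 7.13
eef_pos: [0.5526, -0.0162, 0.1897]
orientation: [-3.142, -0.0, 1.783]
wrist_force: [0.1, -0.7, 0.2]
width: 0.0919
gripper_force: 0.0
```

```bash
python3 -c "
from h import *
report('4')"
```

```text
7.1333 [ 0.55263325 -0.01616737  0.18965163] [-3.14151840e+00 -3.70825019e-04  1.78297318e+00] [ 0.08807946 -0.69874911  0.16210819]
tcp u,v 0.03778451846040947 -0.01152970554718042
top [np.float64(160.4), np.float64(196.9)] ang err deg 1.0114562322596143 clip u past edge 0.05824708833075806 from centre 0.07646984317629155 centre u,v 0.18149046018859863 -0.017565756240844662
side [np.float64(193.9), np.float64(324.2)] ang err deg 5.346191279764455 clip u past edge 0.059719207372614574 from centre 0.01984896435693323 centre u,v 0.12535190609313965 -0.006016160214233392
```

>>> servo_tool --steps '[{"dx":-0.05,"dy":0,"dz":0,"twist":0},{"dx":-0.15,"dy":0,"dz":0,"twist":0},{"dx":-0.3,"dy":0,"dz":0,"twist":0},{"dx":-0.3,"dy":0,"dz":0,"twist":0},{"dx":-0.2,"dy":0,"dz":0,"twist":0}]'

```text
clock: 7.65
eef_pos: [0.5741, -0.1176, 0.1897]
orientation: [-3.142, 0.001, 1.781]
wrist_force: [-0.0, -0.6, 0.4]
width: 0.092
gripper_force: 0.0
```

```bash
python3 -c "
from h import *
report('5')"
```

```text
7.65 [ 0.57407353 -0.11764084  0.1896526 ] [-3.14157659e+00  1.37195682e-03  1.78057452e+00] [-0.03161998 -0.64954784  0.40335559]
tcp u,v -0.06592356132884772 -0.01235504323030569
top [np.float64(160.2), np.float64(230.0)] ang err deg 0.01031000239534372 clip u past edge 0.05811433497034843 from centre 0.05907775653478323 centre u,v 0.16408044155303955 -0.018444158869934054
side [np.float64(206.7), np.float64(233.4)] ang err deg -0.2414659141866346 clip u past edge 0.059820712705078244 from centre 0.0584863647017744 centre u,v 0.16349008025695802 0.00036013439636233474
```

View pics/top5.png

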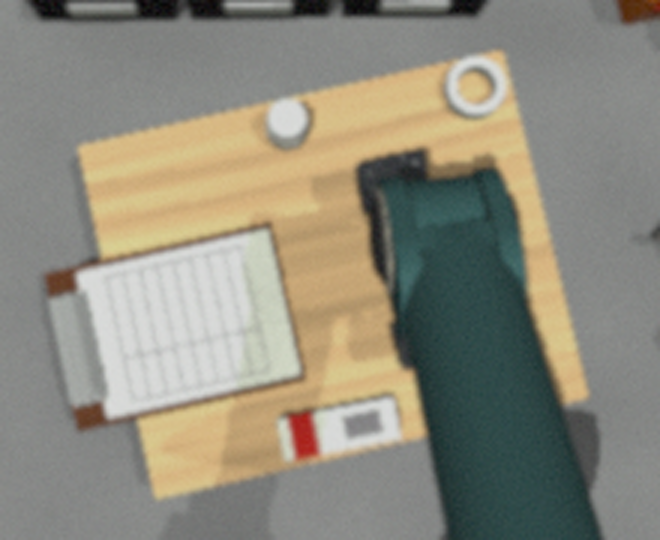

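The clip overhangs 59 mm and is square to within 0.3°. The jar, carton and tape have not moved. I lift the tool clear and hand in.

>>> servo_tool --steps '[{"dx":0,"dy":0,"dz":-0.2,"twist":0},{"dx":0,"dy":0,"dz":-0.3,"twist":0},{"dx":0,"dy":0,"dz":-0.3,"twist":0},{"dx":0,"dy":0,"dz":-0.2,"twist":0},{"dx":0,"dy":0,"dz":0,"twist":0}]'

```text
clock: 8.17
eef_pos: [0.5757, -0.1133, 0.2944]
orientation: [3.134, 0.003, 1.784]
wrist_force: [1.2, -1.0, 1.3]
width: 0.0918
gripper_force: 0.0
```

```bash
python3 -c "
from h import *
report('6'); print(robot.hand_in())"
```

```text
8.1667 [ 0.575723   -0.11329932  0.29442521] [3.13414946e+00 2.89569476e-03 1.78389086e+00] [ 1.22014099 -0.96948217  1.3109771 ]
tcp u,v -0.062037008958154206 -0.009812751146346454
top [np.float64(160.2), np.float64(230.0)] ang err deg 0.01031000239534372 clip u past edge 0.05803982024688961 from centre 0.05907775653478323 centre u,v 0.16408044155303955 -0.018444158869934054
side [np.float64(206.7), np.float64(233.4)] ang err deg -0.2414659141866346 clip u past edge 0.05981993415137074 from centre 0.0584863647017744 centre u,v 0.16349008025695802 0.00036013439636233474
the job is handed in; nothing more can be done
None
```

The clipboard's clip end now sticks out about 59 mm past the riser's left end, square to the edge within about 0.3°; the other things on the riser stand where they were, the arm is clear and the job is handed in.

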